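# Stamp the sign-off box on the tilted sample sheet

## Robot

A 6-joint arm with a two-finger parallel gripper is mounted at the origin on the work surface. World frame = base frame: x ahead of the robot, y to its left, z up, the work surface at z = 0. Lengths are in mm, angles in rad, forces in N, time in s.
With the tool pointing down it reaches from about 350 to 875 mm from the base axis. Payload 4.2 kg.
Tool frame: the origin (TCP) lies at the centre of the arm's flange, where the gripper is bolted on; the fingertips stand 182 mm ahead of it and the grasp point (between the pads) lies 164 mm ahead of it; x points along the fingers, y is the direction in which the jaws open and shut, and the axes are right-handed (so a half turn about x gives the same grasp; the last joint's range is limited). The gripper opens to 87 mm and grips with 3 to 60 N. Pads are 19 mm wide; open, the fingers measure 117 mm over their backs; the gripper's body (75 mm by 190 mm) begins 51 mm behind the grasp point.
Start: joints at [0.259, 0.385, 0.008, 0, -1.194, -0.259], TCP at [624.98, 0.025, 404.75] pointing down, gripper open.
Joint ranges: [-3.14, 3.14], [-1.21, 2.06], [-1.07, 1.41], [-3.16, 2.05], [-2.99, -0.16], [-3.1, 3.1]. Speed limits (rad/s): [2.79, 2.79, 3.14, 3.14, 3.14, 3.14].

## Interface

Orientations are given as a 3x3 rotation matrix whose columns are the frame's x, y, z axes.
In Python, from station import ctrl gives the robot as it stands.
- The arm moves only by the shell command python3 -m inch 'ROWS' [FORCE]. ROWS is text: rows parted by semicolons, each of 5 numbers parted by spaces: the shift along the tool's x, y, z in mm, then the turn about the tool's x in rad, then the opening, from -1 (shut) to 1 (fully open). A call has 1 to 8 rows; each row shifts and turns the commanded pose from where the row before left it, along the tool's axes as they then stand; what a row does not reach is not made up. A row lasts 1/10 s, in which the tool goes at most 50 mm and 8.59 degrees, less where a joint would pass 70% of its speed; a pose out of reach is approached as far as the arm can. A call with a gripper value outside its range is refused whole. The fingers move at their own pace and stop on an object; FORCE is the grip in N (left out, the last holds). Time passes only in rows, so rows that do not move let the fingers close. It gives the time, the measured TCP pose, the force and the opening at its end, in the units of the state.
- ctrl.get_state(): the state, without advancing time (a new reading comes with each control period).
- ctrl.capture(name): name is "scene" or "side" or "wrist"; returns a dict with "pixels" (420x560x3 uint8, red, green, blue), "range_z" (420x560 float32, mm along the optical axis (not along the pixel's ray), 0 where there is no reading), "fx", "fy", "cx", "cy" (pixels), "dist_coeffs" ([k1, k2, p1, p2, k3] as OpenCV has them; the pictures are not rectified), "rvec" (rotation vector, rad) and "tvec" (3), from world to camera coordinates, as OpenCV has them. Camera axes: x right, y down, z forward; pixel columns grow to the right and rows downward; lengths in mm; the calibration is good to about 2 mm. A picture is of the moment at which its call begins.
- ctrl.sign_off(): hands the job in, once; it reports no verdict.
The state is a dict: "time_s": time; "joint_positions": joint angles; "joint_velocities": joint speeds; "joint_efforts": joint torques, N m; "tool_pos": TCP position; "tool_rot": TCP orientation; "wrist_force": force on the tool from outside, world axes, zero at the start; "moment": the same for the moment, N m; "width": finger opening in mm.
Only numpy, scipy, OpenCV 4.12 (cv2) and the standard library are available. Lean on these libraries where they do the work, as an engineer would, in place of code of your own. Each camera call takes 0.05 s, during which the arm holds its last target. There are 200 camera calls.

## Task

Take the blue-handled spring stamp from its dock and sign off the sample sheet on the tilted clipboard: centre the stamp on the one empty box, square to its lines and flat on the paper, press it down slowly and evenly until the whole die prints - firmly, but without ramming it - and hold it a moment. Lift it straight off the paper without smearing the print, make no mark anywhere else on the sheet, and set the stamp back upright in its blue dock; leave the red stamp, the clipboard stand and everything else on the bench as they are.

Things in the scene. Friction and masses are not known exactly. Their poses are not given: they have to be found in the camera images.
- stamp_foot: Black foot of the blue-handled spring stamp: an open-bottomed skirt 34 mm (x) by 50 mm (y), 22 mm tall, walls 3 mm, white sight marks at mid-side. Origin: centre of its underside; z = up out of the stamp. It stands on the paper round the die while the handle is pressed down. The whole stamp is 82 mm tall, about 110 g.
- stamp_grip (a point): Centre of the blue handle's grip, on the stamp's axis, 58 mm above the underside of the foot (at rest); axes as the foot's. The handle is a flat-sided block, 24 mm thick along x, 42 mm wide along y, from 30 to 80 mm above the underside. Grasp it here, across x or y.
- stamp_die (a point): Centre of the printing face of the die, fixed under the handle (24 mm along x, 38 mm along y: four soft gel pads, one at each corner, 2 mm apart, each giving 1 mm per 2 N, 2 mm at most); axes as the foot's. At rest it is drawn up 4 mm inside the foot, so it does not touch what the foot stands on.
- stamp (a joint): How far handle and die are pressed down in the foot, m: 0 at rest, at 0.004 the die meets the paper on which the foot stands, stop at 0.008. The spring gives at 5 N and needs 1 N more per mm (9 N when the die meets the paper); what is pressed beyond that prints, shared by the four pads. 14 to 20 N in all makes a full print. Let up, the spring lifts the die.
- dock_floor (a point): Centre of the inner floor of the blue dock, fixed to the bench: a shallow open tray, inside 44 mm (x) by 60 mm (y), floor 4 mm above the bench, rim 14 mm above the bench, walls 4 mm. The stamp starts in it, standing on its foot. Its axes are those of the dock.
- board: Wooden clipboard, 240 mm (x) by 186 mm (y), held stiffly on its fixed grey stand at a slope of 7 to 17 degrees, different each time; the edge at +x (away from the robot) is the raised one and carries a steel clip, up to 22 mm above the board at x = 78 to 117 mm. z = square out of its face; origin: middle of its face, 95 mm above the bench.
- box (a point): Point on the board's face under the centre of the empty box (axes as the board's: x uphill, z square out). The printed box, 40 mm (x) by 56 mm (y), lies straight above it along z, on a flat firm sheaf of sheets 2 to 12 mm thick, not known beforehand. It is the lowest of three boxes at the sheet's -y side; the two uphill of it (46 and 92 mm) are already stamped.
- stamp_red_base (a point): Centre of the underside of the foot of the red-handled stamp, alike in shape, standing in its own red dock. Not to be used.
- jar_center (a point): Centre of a sample jar with a teal lid, 62 mm across, 66 mm tall. Not part of the job.
- bottle_center (a point): Centre of a white sample bottle, 68 mm across, 150 mm tall. Not part of the job.
- vial_center (a point): Centre of a small white vial, 38 mm across, 65 mm tall. Not part of the job.
- pliers_center (a point): Middle of yellow-handled pliers lying on the bench, 150 mm long, 12 mm high. Not part of the job.
- wrench_grip (a point): Grip of an open-ended wrench lying on the bench, 150 mm long. Not part of the job.
- tape_center (a point): Centre of a tape dispenser, 55 by 120 mm, 76 mm tall. Not part of the job.
Mind the look-alikes: they are no part of the job. Leave any turquoise look-alike of the stamp_foot alone. Of the things shaped like the part that bears dock_floor, the blue one is meant.

How it is judged (in metres and radians):
On the way, in this order (a step that is already met when the one before it is completed fails the run):
1. the die is pressed flat on the empty box: all four pads press on the paper at once, centred within 5 mm each way and square with the box (contact force between each of stamp_pad0_c0, stamp_pad1_c0, stamp_pad2_c0, stamp_pad3_c0 and board above 0.7 N and x of stamp_die in the frame of box between -0.005 and 0.005 m and y of stamp_die in the frame of box between -0.005 and 0.005 m and angle between the z axis of stamp_die and the z axis of board, either way round below 0.05 rad and angle between the x axis of stamp_die and the x axis of board, either way round below 0.08 rad), for 0.3 s.
2. the stamp is lifted straight off: clear of the paper by a centimetre or two and still over the box (contact force between stamp_foot and board below 0.05 N and z of stamp_die in the frame of box between 0.024 and 0.06 m and x of stamp_die in the frame of box between -0.014 and 0.014 m and y of stamp_die in the frame of box between -0.014 and 0.014 m).
At the end, for the whole second after the job is handed in: The blue stamp stands released and still in the blue dock: foot within 3 mm of the dock's floor, within 10 mm of its centre, upright within 3 degrees; the clipboard has not shifted (6 mm at the box); the red stamp is within 15 mm and every other bystander within 30 mm of where it was (horizontal distance between stamp_foot and dock_floor below 0.01 m and z of stamp_foot in the frame of dock_floor below 0.003 m and angle between stamp_foot's own z axis and vertical below 0.06 rad and angle between the x axis of stamp_die and the x axis of dock_floor, either way round below 0.35 rad and linear speed of stamp_foot below 0.01 m/s and distance of box from where it was at the start of the episode below 0.006 m and distance of stamp_red_base from where it was at the start of the episode below 0.015 m and distance of each of jar_center, bottle_center, vial_center, pliers_center, wrench_grip, tape_center from where it was at the start of the episode below 0.03 m); the robot touches nothing.
It fails at once if the die marks the paper outside the empty box, or slides while on it (die pressing while more than 6 mm off the box's centre in either direction) (contact force between any of stamp_pad0_c0, stamp_pad1_c0, stamp_pad2_c0, stamp_pad3_c0 and board above 0.5 N and (x of stamp_die in the frame of box above 0.006 m or x of stamp_die in the frame of box below -0.006 m or y of stamp_die in the frame of box above 0.006 m or y of stamp_die in the frame of box below -0.006 m)).
It fails at once if the stamp slides or twists about on the paper while the die presses (foot faster than 25 mm/s) (contact force between any of stamp_pad0_c0, stamp_pad1_c0, stamp_pad2_c0, stamp_pad3_c0 and board above 1 N and linear speed of stamp_foot above 0.025 m/s).
It fails at once if the stamp is rammed against the clipboard (over 30 N) (contact force between stamp_foot and board above 30 N).
It also fails if it takes over 61 s, if anything falls off the work surface, if the arm or the gripper's body presses on something with over 40 N, if the wrist force passes 120 N, or if a joint passes its speed limit or range.

## Working session

There is one attempt and no reset: what is moved stays moved. The work goes in short steps, Python scripts to look and compute and a shell command to move; the robot and the scene stay as the last step left them, time stands still between calls to the robot, and variables do not carry over. Pictures are saved under pics/ and viewed, about 8 in all and at most 12, crops included, and the job is handed in when it is done.

```bash
ls; mkdir -p pics; cat > h.py <<'E'
import numpy as np, cv2
from station import ctrl
def cap(n):
    c=ctrl.capture(n); c={k:(np.array(v) if not np.isscalar(v) else v) for k,v in c.items()}
    c['K']=np.array([[c['fx'],0,c['cx']],[0,c['fy'],c['cy']],[0,0,1.]]); c['R']=cv2.Rodrigues(c['rvec'].astype(float))[0]; return c
def world(c):
    h,w=c['range_z'].shape; u,v=np.meshgrid(np.arange(w),np.arange(h))
    p=cv2.undistortPoints(np.stack([u,v],-1).reshape(-1,1,2).astype(float),c['K'],c['dist_coeffs'].astype(float)).reshape(h,w,2)
    z=c['range_z'].astype(float); P=np.dstack([p[...,0]*z,p[...,1]*z,z])
    W=(P-c['tvec'].reshape(3))@c['R']; W[z==0]=np.nan; return W
def proj(c,X): return cv2.projectPoints(np.atleast_2d(X).astype(float),c['rvec'].astype(float),c['tvec'].astype(float),c['K'],c['dist_coeffs'].astype(float))[0].reshape(-1,2)
def save(n,img,s=1): cv2.imwrite('pics/'+n+'.png',cv2.resize(img[...,::-1],None,fx=s,fy=s,interpolation=cv2.INTER_CUBIC))
E
python3 - <<'E'
from h import *
import pickle
d={}
for n in['scene','side','wrist']:
    d[n]=cap(n)
    c=d[n]; print(n,(-c['R'].T@c['tvec'].reshape(3)).round(0))
pickle.dump(d,open('d0.pkl','wb'))
save('a',np.hstack([d['scene']['pixels'],d['side']['pixels']]),0.71)
save('w',d['wrist']['pixels'])
print(ctrl.get_state())
E
```

```text
pics
scene [1519.  413. 1412.]
side [ 445. 1063.  966.]
wrist [625. -76. 384.]
{'time_s': 0.15, 'joint_positions': array([ 2.58616539e-01,  3.85416808e-01,  6.92342040e-03, -3.21873807e-04,
       -1.19399535e+00, -2.58617516e-01]), 'joint_velocities': array([ 0.00039114, -0.00442046,  0.00140351,  0.00234564, -0.0007247 ,
       -0.00122391]), 'joint_efforts': array([ 3.86667998e-04, -3.91052306e+01,  1.87588084e+01,  4.22235444e+00,
        1.23758311e-02, -1.38926293e-04]), 'tool_pos': array([6.2485741e+02, 4.1709321e-02, 4.0388643e+02]), 'tool_rot': array([[-1.71265319e-03, -9.99998526e-01,  1.19540119e-04],
       [-1.43477832e-04,  1.19786021e-04,  9.99999983e-01],
       [-9.99998523e-01,  1.71263601e-03, -1.43682773e-04]]), 'wrist_force': array([ 0.10293401,  0.4233828 , -0.15168147]), 'moment': array([-0.00529208,  0.04535928, -0.01211002]), 'width': 87.16427985876025}
```

View pics/a.png

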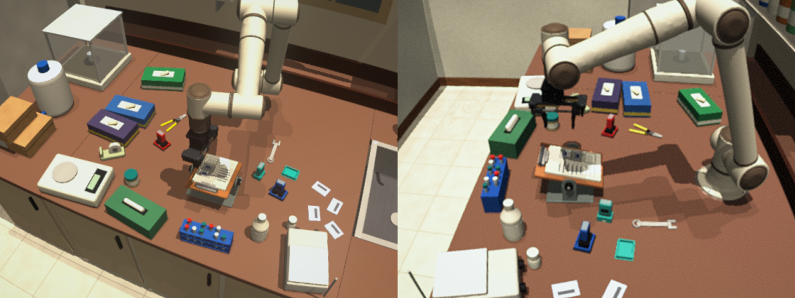

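View pics/w.png

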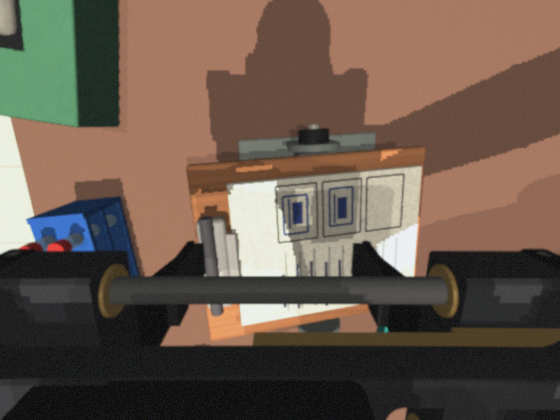

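The wrist view (560x420) shows the three boxes, with the empty one at about (385,203). In the scene view the blue stamp in its blue dock is at about (278,187) in the mosaic. A turquoise look-alike stamp is at (259,172), a turquoise dock at (290,172), and the red stamp at (162,140). The blue one fits the description. I'll measure it and confirm with a crop.

```bash
python3 - <<'E'
from h import *
import pickle
d=pickle.load(open('d0.pkl','rb'))
for n,(x0,x1,y0,y1) in {'scene':(370,425,235,290),'side':(235,295,300,365)}.items():
    c=d[n]; W=world(c); p=c['pixels'].astype(int); 
    m=(p[...,2]>p[...,0]+40)&(p[...,2]>p[...,1]+25); mm=np.zeros_like(m); mm[y0:y1,x0:x1]=m[y0:y1,x0:x1]
    for lo,hi in((2,25),(38,78),(80,90)):
        q=W[mm&(W[...,2]>lo)&(W[...,2]<hi)]
        if len(q)>3:
            print(n,lo,hi,len(q),q.min(0).round(),q.max(0).round(),q.mean(0).round(1),cv2.minAreaRect(q[:,:2].astype(np.float32)))
c=d['wrist'];W=world(c);p=c['pixels'].astype(int)
# paper plane near boxes & board wood
m=np.zeros(W.shape[:2],bool);m[180:240,280:412]=1
q=W[m&np.isfinite(W[...,2])];
for i in range(3):
    cc=q.mean(0);n=np.linalg.svd(q-cc,full_matrices=0)[2][2];n*=np.sign(n[2]);r=(q-cc)@n;q=q[abs(r)<2.5*r.std()]
print('plane',cc,n,r.std(),'slope',np.degrees(np.arccos(n[2])),'yaw',np.degrees(np.arctan2(-n[1],-n[0])))
a=cv2.resize(d['scene']['pixels'][220:300,340:440],(400,320),interpolation=2);b=cv2.resize(d['side']['pixels'][270:370,220:345],(400,320),interpolation=2)
e=cv2.resize(c['pixels'][150:340,190:430],(800,633),interpolation=2)[:,:]
save('crop',np.hstack([a,b]));save('board',cv2.resize(e,(720,570)))
E
```

```text
scene 2 25 90 [484. 286.   3.] [542. 359.  24.] [519.8 329.2  11.7] ((509.1016540527344, 323.01885986328125), (69.60591888427734, 58.579769134521484), 80.45379638671875)
scene 38 78 8 [511. 308.  73.] [518. 337.  78.] [515.5 322.3  76.3] ((514.6522827148438, 322.7114562988281), (28.770734786987305, 6.3531317710876465), 88.5325927734375)
scene 80 90 20 [509. 302.  80.] [525. 341.  89.] [516.8 325.4  83.3] ((517.2611083984375, 321.5521240234375), (39.090354919433594, 14.268187522888184), 86.85142517089844)
side 2 25 283 [480. 289.   2.] [542. 362.  24.] [511.5 334.7  11.1] ((511.3888854980469, 324.52227783203125), (68.40449523925781, 53.20238494873047), 79.73017120361328)
side 38 78 123 [499. 332.  39.] [523. 345.  78.] [511.5 341.   59.7] ((509.9004211425781, 340.0541076660156), (24.60987091064453, 10.9178466796875), 10.49655532836914)
side 80 90 48 [497. 312.  80.] [522. 344.  87.] [508.2 335.2  82.9] ((504.2413330078125, 331.6677551269531), (36.53285217285156, 19.632171630859375), 44.841129302978516)
plane [555.14197644   5.94102248  96.3540244 ] [-0.20369935 -0.01038003  0.97897846] 0.6124394487599741 slope 11.768838556838233 yaw 2.917132071607955
```

View pics/crop.png

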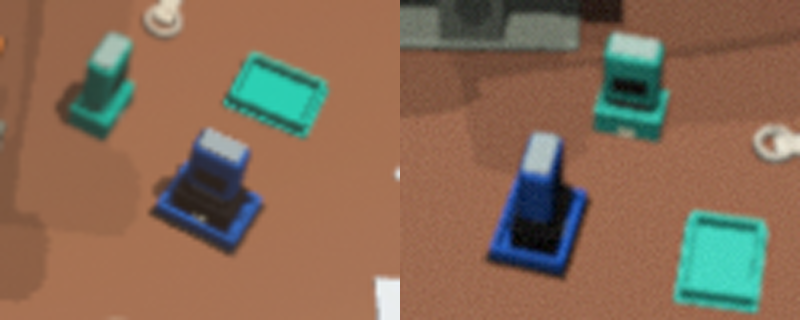

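View pics/board.png

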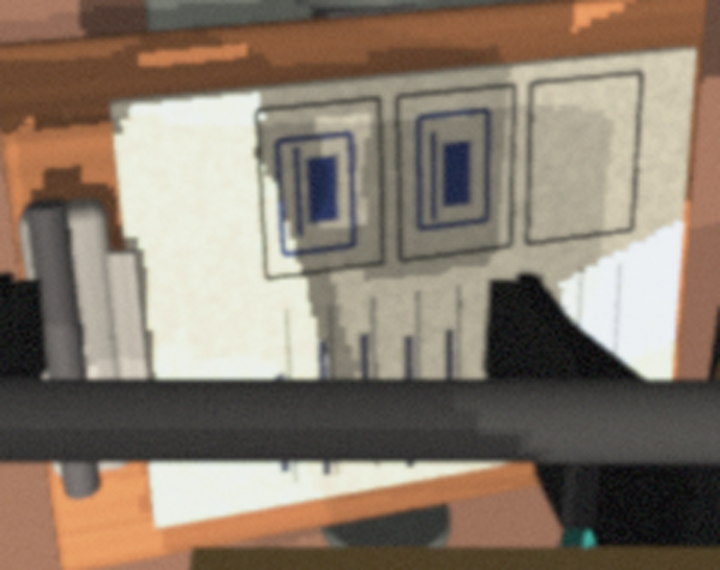

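The crop confirms the target: the blue stamp stands in the blue dock, with the turquoise stamp and turquoise dock beside it as look-alikes. The empty box's corners in the board crop are about (530,78), (642,72), (633,232) and (528,243).

The moves can't tilt the tool, so I'll grasp across the stamp's y. That lets the stamp pivot about the jaw axis to match the slope.

```bash
python3 - <<'E'
from h import *
import pickle
d=pickle.load(open('d0.pkl','rb'))
c=d['wrist']
n=np.array([-.2037,-.0104,.979]);p0=np.array([555.1,5.9,96.35])
def ray(uv):
    q=cv2.undistortPoints(np.array(uv,float).reshape(-1,1,2),c['K'],c['dist_coeffs'].astype(float)).reshape(-1,2)
    D=np.c_[q,np.ones(len(q))]@c['R'];o=-c['R'].T@c['tvec'].reshape(3)
    return o+D*(((p0-o)@n)/(D@n))[:,None]
def cr(a): return np.array(a)/3.+[190,150]
for nm,a in {'empty':[(530,78),(642,72),(633,232),(528,243)],'mid':[(397,97),(515,84),(511,243),(399,261)],'up':[(258,112),(381,98),(383,261),(267,279)]}.items():
    X=ray(cr(a));print(nm,X.mean(0).round(1),'len x',np.linalg.norm(X[0]-X[1]).round(1),np.linalg.norm(X[3]-X[2]).round(1),'y',np.linalg.norm(X[0]-X[3]).round(1),np.linalg.norm(X[1]-X[2]).round(1))
    ex=(X[0]+X[3]-X[1]-X[2]);ey=(X[3]+X[2]-X[0]-X[1]); print('yaw x',np.degrees(np.arctan2(ex[1],ex[0])).round(2),'yaw y',np.degrees(np.arctan2(-ey[0],ey[1])).round(2))
# teal stamp
for nm in['scene','side']:
    c2=d[nm];W=world(c2);p=c2['pixels'].astype(int);m=(p[...,1]>p[...,0]+25)&(p[...,2]>p[...,0]+20)&(abs(W[...,0]-500)<150)&(W[...,1]>120)&(W[...,1]<330)&(W[...,2]>2)
    k,l,st,ce=cv2.connectedComponentsWithStats(m.astype(np.uint8))
    for i in range(1,k):
        if st[i,4]>40: q=W[l==i];print(nm,ce[i].round(),q.min(0).round(),q.max(0).round())
E
```

```text
empty [514.9   1.   87.9] len x 40.7 40.1 y 57.6 57.0
yaw x 1.18 yaw y 3.76
mid [560.1   3.6  97.4] len x 40.6 40.6 y 56.0 55.3
yaw x 4.34 yaw y 2.98
up [604.8   6.4 106.7] len x 40.0 39.9 y 55.7 55.4
yaw x 4.29 yaw y 2.79
scene [366. 243.] [426. 195.   4.] [480. 230.  87.]
scene [402. 241.] [351. 307.   2.] [409. 330.  23.]
side [292. 298.] [424. 202.   3.] [476. 238.  87.]
side [321. 342.] [352. 308.   2.] [406. 330.  18.]
```

```bash
python3 -m inch '0 23 39 0 1;0 23 39 0 1;0 23 39 0 1;0 23 39 0 1;0 23 39 0 1;0 23 39 0 1;0 23 39 0 1;0 23 39 0 1'
python3 -m inch '0 0 0 -0.14 1;0 0 0 -0.14 1;0 0 0 -0.14 1;0 0 0 -0.14 1;0 0 0 -0.14 1;0 0 0 -0.14 1;0 0 0 -0.14 1;0 0 0 -0.14 1'
python3 -m inch '0 0 0 -0.14 1;0 0 0 -0.14 1;0 0 0 0 1;0 0 0 0 1'
python3 - <<'E'
from h import *
import pickle
c=cap('wrist');pickle.dump(c,open('d1.pkl','wb'));save('w1',c['pixels'])
s=ctrl.get_state();print(s['tool_pos'],s['tool_rot'])
W=world(c);p=c['pixels'].astype(int);m=(p[...,2]>p[...,0]+40)&(p[...,2]>p[...,1]+25)
q=W[m&(W[...,2]>6)&(W[...,2]<20)&(abs(W[...,0]-511)<60)&(abs(W[...,1]-324)<60)]
print('rim',len(q),cv2.minAreaRect(q[:,:2].astype(np.float32)))
q=W[(W[...,2]>80)&(W[...,2]<92)&(abs(W[...,0]-511)<40)&(abs(W[...,1]-324)<40)]
print('top',len(q),q.mean(0),cv2.minAreaRect(q[:,:2].astype(np.float32)))
E
```

```text
time_s: 0.95
tool_pos: [439.7, 313.3, 404.7]
tool_rot: [[-0.0, -1.0, -0.0], [-0.0, -0.0, 1.0], [-1.0, 0.0, -0.0]]
wrist_force: [1.1, 0.2, -0.3]
width: 87.0
time_s: 1.75
tool_pos: [440.9, 311.9, 404.4]
tool_rot: [[-0.001, -0.431, -0.903], [-0.0, -0.903, 0.431], [-1.0, 0.001, 0.0]]
wrist_force: [-0.1, 1.9, -0.2]
width: 86.8
time_s: 2.15
tool_pos: [440.9, 312.0, 404.5]
tool_rot: [[-0.0, -0.173, -0.985], [-0.0, -0.985, 0.173], [-1.0, 0.0, 0.0]]
wrist_force: [0.4, -0.1, -0.1]
width: 87.2
[440.93620101 311.99266384 404.62248163] [[-2.56906736e-04 -1.72452018e-01 -9.85017886e-01]
 [-1.61638720e-04 -9.85017898e-01  1.72452062e-01]
 [-9.99999954e-01  2.03521127e-04  2.25182810e-04]]
rim 715 ((509.3437805175781, 323.7590026855469), (68.29559326171875, 51.687557220458984), 78.51151275634766)
top 979 [508.00015467 322.01870826  84.8947614 ] ((507.9237976074219, 322.396728515625), (41.33146286010742, 23.000051498413086), 80.00885772705078)
```

View pics/w1.png

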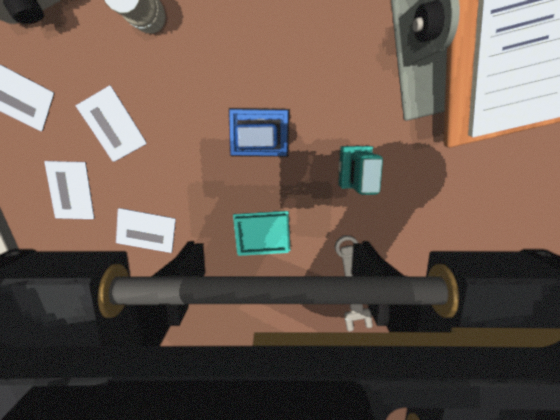

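The wrist view shows the blue stamp and dock at about (258,132), the turquoise stamp at (362,170), and the turquoise dock at (262,233). The stamp top measures (508,322.4) with yaw −10°. I'll descend and grip.

```bash
python3 -m inch '0 -11 -32.3 0 1;0 -11 -32.3 0 1;35 0 0 0 1;35 0 0 0 1;35 0 0 0 1;30 0 0 0 1;25 0 0 0 1;18.5 0 0 0 1' 15
python3 -m inch '0 0 0 0 1;0 0 0 0 -1;0 0 0 0 -1;0 0 0 0 -1;0 0 0 0 -1;0 0 0 0 -1;0 0 0 0 -1;0 0 0 0 -1' 15
python3 - <<'E'
from h import *
c=cap('wrist');d=cap('side');save('g',np.hstack([c['pixels'],d['pixels'][210:410,200:400].repeat(2,0).repeat(2,1)[:,:][0:400] if 0 else cv2.resize(d['pixels'][230:390,200:360],(420,420))]),0.8)
print(ctrl.get_state()['tool_pos'],ctrl.get_state()['wrist_force'])
E
```

```text
time_s: 3.0
tool_pos: [508.1, 322.4, 224.1]
tool_rot: [[-0.002, -0.172, -0.985], [-0.002, -0.985, 0.172], [-1.0, 0.002, 0.002]]
wrist_force: [-0.2, -0.1, 0.3]
width: 87.1
time_s: 3.8
tool_pos: [508.4, 322.7, 226.4]
tool_rot: [[0.0, -0.17, -0.985], [0.0, -0.985, 0.17], [-1.0, -0.0, -0.0]]
wrist_force: [-0.7, -0.3, 1.0]
width: 42.0
[508.37284944 322.75218463 226.43654155] [-0.95419868 -0.34010653  1.56626441]
```

View pics/g.png

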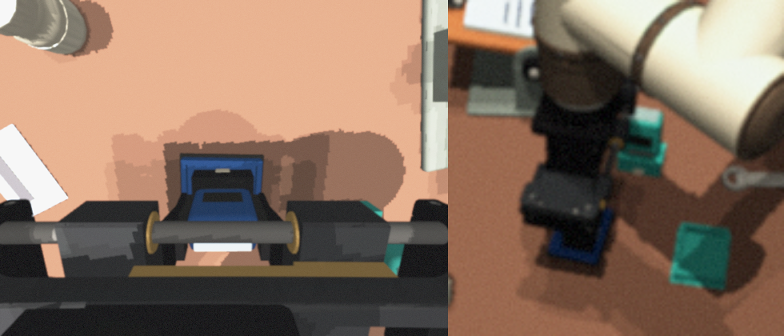

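The grip holds at a width of 42. The wrist camera sees the stamp's +x face at about (225,205), which lets me measure its tilt. Next I'll lift 4 mm and pivot the foot against the dock wall.

```bash
cat > tilt.py <<'E'
from h import *
def tilt(c=None):
    c=c or cap('wrist'); s=ctrl.get_state(); W=world(c); p=c['pixels'].astype(int)
    T=(W-s['tool_pos'])@s['tool_rot']   # tool coords
    m=(p[...,2]>p[...,0]+30)&(p[...,2]>p[...,1]+20)&(abs(T[...,1])<19)&(T[...,0]>142)&(T[...,0]<190)&(T[...,2]<-2)&(T[...,2]>-40)
    q=T[m]
    for i in range(4):
        o=q.mean(0);n=np.linalg.svd(q-o,full_matrices=0)[2][2];n*=-np.sign(n[2]);r=(q-o)@n;q=q[abs(r)<2.2*r.std()]
    # n ~ stamp +x in tool coords; tilt toward up => n.x(tool, down) negative
    print('tilt deg',np.degrees(np.arcsin(-n[0])).round(2),'yaw-in-grip',np.degrees(np.arctan2(n[1],-n[2])).round(2),'N',len(q),'rms',r.std().round(2),'o',o.round(1),'wf',s['wrist_force'].round(1),'z',s['tool_pos'].round(1))
    return c
if __name__=='__main__': tilt()
E
python3 tilt.py
python3 -m inch '-2 0 0 0 -1;-2 0 0 0 -1;0 0 2 0 -1;0 0 3 0 -1;0 0 2.5 0 -1;0 0 2.5 0 -1;0 0 2.5 0 -1;0 0 0 0 -1' 15
python3 tilt.py
```

```text
tilt deg 0.6 yaw-in-grip -0.48 N 2006 rms 0.49 o [157.8   0.  -11.3] wf [-0.7 -0.9  1.5] z [508.4 322.7 226.5]
time_s: 4.75
tool_pos: [496.7, 324.9, 231.1]
tool_rot: [[0.002, -0.169, -0.986], [0.001, -0.986, 0.169], [-1.0, -0.001, -0.002]]
wrist_force: [5.0, -2.6, 0.9]
width: 41.6
tilt deg 7.53 yaw-in-grip 0.2 N 2275 rms 0.39 o [158.3   0.2 -12. ] wf [ 3.2 -2.9  1.3] z [496.7 324.9 231. ]
```

```bash
python3 -m inch '0 0 2.5 0 -1;0 0 2.5 0 -1;0 0 0 0 -1' 15
python3 tilt.py
python3 -m inch '0 0 -6 0 -1;0 0 -6 0 -1;-10 0 0 0 -1;-20 0 0 0 -1;-30 0 0 0 -1;-30 0 0 0 -1;-30 0 0 0 -1;0 0 0 0 -1' 15
python3 tilt.py
```

```text
time_s: 5.1
tool_pos: [491.6, 325.9, 231.0]
tool_rot: [[0.002, -0.17, -0.986], [0.001, -0.986, 0.17], [-1.0, -0.002, -0.002]]
wrist_force: [4.1, -3.2, 1.7]
width: 41.8
tilt deg 12.01 yaw-in-grip 0.23 N 2484 rms 0.4 o [ 1.589e+02  1.000e-01 -1.260e+01] wf [ 4.4 -2.   1.4] z [491.7 325.9 230.9]
time_s: 5.95
tool_pos: [503.7, 324.4, 355.7]
tool_rot: [[0.008, -0.169, -0.986], [0.007, -0.986, 0.169], [-1.0, -0.008, -0.006]]
wrist_force: [1.1, 0.7, -1.4]
width: 42.0
tilt deg 11.58 yaw-in-grip 0.28 N 2025 rms 0.36 o [156.4  -0.6 -13.6] wf [-1.4  0.7 -2.2] z [503.  323.9 352.9]
```

```bash
python3 -m inch '0 0 0 -0.115 -1;0 0 0 -0.114 -1;0 10 3 0 -1;-3 25 7 0 -1;-4 35 9 0 -1;-5 40 10 0 -1;-5 40 10 0 -1;-5 40 10 0 -1' 30
python3 -m inch '0 40 10 0 -1;0 40 10 0 -1;0 30 8 0 -1;0 15 10 0 -1;0 5 5 0 -1;0 0 0 0 -1;0 0 0 0 -1;0 0 0 0 -1' 30
python3 - <<'E'
from tilt import *
import pickle
c=tilt();pickle.dump((c,ctrl.get_state()),open('d2.pkl','wb'));save('b',c['pixels'],1.4)
E
```

```text
time_s: 6.8
tool_pos: [463.8, 129.0, 371.4]
tool_rot: [[-0.002, 0.055, -0.998], [-0.001, -0.998, -0.055], [-1.0, 0.001, 0.002]]
wrist_force: [1.1, -0.1, -0.9]
width: 42.0
time_s: 7.6
tool_pos: [430.2, -0.2, 372.2]
tool_rot: [[0.0, 0.059, -0.998], [0.0, -0.998, -0.059], [-1.0, -0.0, -0.0]]
wrist_force: [-0.4, 0.3, -1.8]
width: 41.4
tilt deg 11.3 yaw-in-grip 0.22 N 2230 rms 0.38 o [ 1.583e+02  1.000e-01 -1.220e+01] wf [-0.2  0.1 -1.7] z [ 4.302e+02 -2.000e-01  3.722e+02]
```

View pics/b.png

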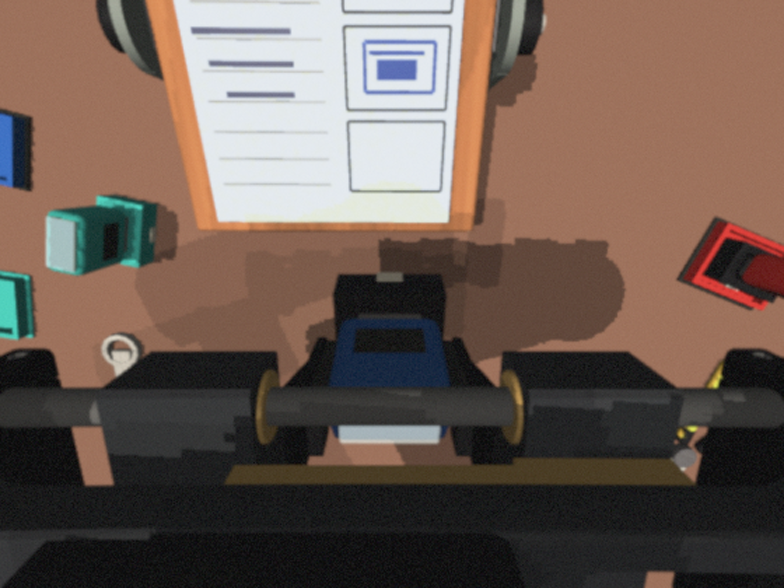

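The empty box is at about (396,156) in this view, clean and unobstructed. The foot's +x edge runs from (335,277) to (445,275), with its white mark at (390,277). I'll compute the relative pose.

```bash
cat > rel.py <<'E'
from tilt import *
import pickle
c,s=pickle.load(open('d2.pkl','rb'))
W=world(c);T=(W-s['tool_pos'])@s['tool_rot'];g=cv2.cvtColor(c['pixels'],cv2.COLOR_RGB2GRAY)
cor=np.array([(347,121),(445,121),(442,191),(349,190.5)],np.float32)/1.4
cs=cv2.cornerSubPix(g,cor.reshape(-1,1,2).copy(),(3,3),(-1,-1),(3,30,.01)).reshape(-1,2);print((cs*1.4).round(1).tolist())
m=np.zeros(g.shape,bool);m[10:150,160:315]=1;q=T[m&(c['pixels'].min(2)>90)&(c['range_z']>0)]
for i in range(4):
    o=q.mean(0);n=np.linalg.svd(q-o,full_matrices=0)[2][2];n*=-np.sign(n[0]);r=(q-o)@n;q=q[abs(r)<2.2*r.std()]
print('paper n tool',n.round(4),'rms',r.std(),'slope',np.degrees(np.arctan2(-n[2]*-1,-n[0])).round(2),'side',np.degrees(np.arcsin(n[1])).round(2),'world',(s['tool_rot']@n).round(4))
def rays(uv):
    k=cv2.undistortPoints(uv.reshape(-1,1,2).astype(float),c['K'],c['dist_coeffs'].astype(float)).reshape(-1,2)
    D=np.c_[k,np.ones(len(k))]@c['R']@s['tool_rot'];O=(-c['R'].T@c['tvec'].reshape(3)-s['tool_pos'])@s['tool_rot'];return O,D
O,D=rays(cs);X=O+D*(((o-O)@n)/(D@n))[:,None];b=X.mean(0)
print('box tool',b.round(1),'world',(s['tool_pos']+s['tool_rot']@b).round(1),'sides',[np.linalg.norm(X[i]-X[(i+1)%4]).round(1) for i in range(4)])
e=X[0]+X[1]-X[2]-X[3];f=X[0]+X[3]-X[1]-X[2];print('box x yaw vs tool',np.degrees(np.arctan2(e[1],-e[2])).round(2),'y',np.degrees(np.arctan2(-f[2],-f[1]) ).round(2), f.round(1))
# foot: dark pts
p=c['pixels'].astype(int);mm=np.zeros(g.shape,bool);mm[195:238,235:322]=1
q=T[mm&(p.max(2)<60)&(T[...,0]>185)&(T[...,0]<240)];print('foot',len(q),q.min(0).round(1),q.max(0).round(1))
print(np.percentile(q,[2,50,98],axis=0).round(1))
E
python3 rel.py
```

```text
[[346.5, 120.9000015258789], [444.3999938964844, 120.80000305175781], [440.0, 191.0], [349.20001220703125, 189.8000030517578]]
paper n tool [-0.9791 -0.0015  0.2033] rms 0.6379500135449417 slope 11.73 side -0.09 world [-0.2031 -0.0107  0.9791]
box tool [284.1   4.  -85.3] world [515.6   0.8  88.1] sides [np.float64(56.4), np.float64(40.3), np.float64(56.5), np.float64(39.6)]
box x yaw vs tool 0.39 y 0.44 [  -0.  -112.9   -0.9]
foot 2512 [185.1 -24.7 -29.4] [217.9  25.2  -5.7]
[[194.6 -23.5 -29. ]
 [198.1   0.4 -23.1]
 [215.5  24.3 -10.5]]
```

```bash
python3 -m inch '0 0 -15 0 -1;0 1.2 -25 0 -1;0 1.2 -20 0 -1;0 1.3 -10.1 0 -1;15 0 0 0 -1;20 0 0 0 -1;10 0 0 0 -1;3.2 0 0 0 -1' 25
python3 -m inch '0 0 0 0 -1;0 0 0 0 -1;0 0 0 0 -1' 25
python3 - <<'E'
from tilt import *
import pickle
c=tilt();d=cap('side');e=cap('scene');pickle.dump((c,d,e,ctrl.get_state()),open('d3.pkl','wb'))
u,v=proj(d,[515,1,100])[0].astype(int);u2,v2=proj(e,[515,1,100])[0].astype(int)
save('c',np.hstack([cv2.resize(c['pixels'][100:330,180:400],(402,420)),cv2.resize(d['pixels'][v-35:v+35,u-35:u+35],(390,420),interpolation=2)]))
E
```

```text
time_s: 8.45
tool_pos: [499.5, -0.6, 322.8]
tool_rot: [[-0.003, 0.059, -0.998], [-0.001, -0.998, -0.058], [-1.0, 0.001, 0.003]]
wrist_force: [-0.2, 0.3, -1.1]
width: 41.6
time_s: 8.75
tool_pos: [500.2, -0.7, 325.0]
tool_rot: [[0.002, 0.058, -0.998], [0.0, -0.998, -0.058], [-1.0, -0.0, -0.002]]
wrist_force: [-0.4, -0.4, -1.5]
width: 41.8
tilt deg 11.3 yaw-in-grip 0.19 N 2248 rms 0.38 o [ 1.583e+02  1.000e-01 -1.230e+01] wf [ 1.1 -0.4 -2.1] z [500.1  -0.7 324.9]
```

View pics/c.png

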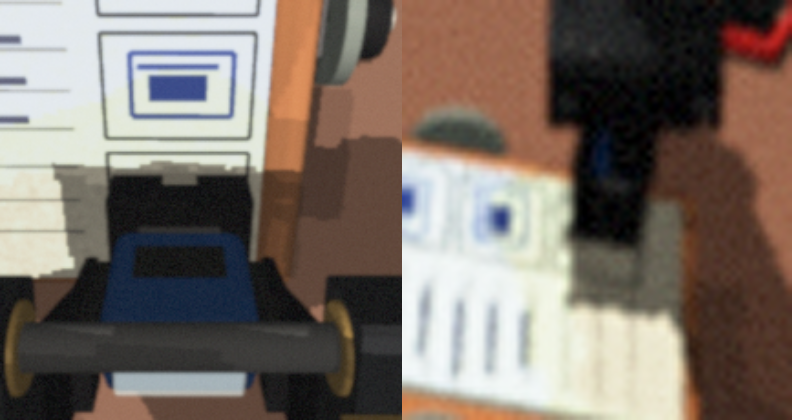

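The foot hovers over the box. Its mark at (180,180) lines up with the box's midline (the box's top line spans 107–253), so y is centred. I'll descend along the board's normal.

```bash
python3 -m inch '1.96 0 -0.41 0 -1;1.96 0 -0.41 0 -1;1.96 0 -0.41 0 -1;1.96 0 -0.41 0 -1;1.96 0 -0.41 0 -1;0.98 0 -0.2 0 -1;0 0 0 0 -1' 25
for i in 1 2 3 4; do python3 -m inch '0.49 0 -0.1 0 -1;0.49 0 -0.1 0 -1;0 0 0 0 -1' | egrep 'pos|force'; done; python3 tilt.py
```

```text
time_s: 9.6
tool_pos: [502.2, -0.6, 313.0]
tool_rot: [[-0.0, 0.058, -0.998], [-0.0, -0.998, -0.058], [-1.0, 0.0, 0.0]]
wrist_force: [-0.6, -0.0, -1.5]
width: 41.9
tool_pos: [502.4, -0.6, 312.3]
wrist_force: [0.2, 0.3, -1.7]
tool_pos: [502.6, -0.6, 311.2]
wrist_force: [0.5, 1.0, -1.8]
tool_pos: [502.8, -0.6, 310.3]
wrist_force: [0.7, -0.1, -1.4]
tool_pos: [503.0, -0.6, 309.3]
wrist_force: [0.7, -0.2, -2.2]
tilt deg 11.36 yaw-in-grip 0.05 N 2232 rms 0.38 o [158.2  -0.  -12.1] wf [ 0.6 -0.1 -1.5] z [503.   -0.6 309.3]
```

```bash
for i in 1 2 3; do python3 -m inch '0.49 0 -0.1 0 -1;0.49 0 -0.1 0 -1;0 0 0 0 -1' | egrep 'pos|force' | tr '\n' ' '; done; python3 tilt.py
```

```text
tool_pos: [503.1, -0.6, 308.9] wrist_force: [-2.5, -0.3, 2.6] tool_pos: [503.4, -0.6, 307.7] wrist_force: [-2.5, 1.3, 4.7] tool_pos: [503.6, -0.6, 306.6] wrist_force: [-4.1, 0.4, 5.9] tilt deg 11.56 yaw-in-grip 0.34 N 2191 rms 0.38 o [158.3   0.3 -12. ] wf [-3.2  0.1  5.9] z [ 5.036e+02 -5.000e-01  3.066e+02]
```

```bash
for i in 1 2; do python3 -m inch '0.3 0 -0.06 0 -1;0.2 0 -0.04 0 -1;0 0 0 0 -1' 35| egrep 'pos|force' | tr '\n' ' '; done; python3 tilt.py
```

```text
tool_pos: [503.7, -0.6, 306.2] wrist_force: [-3.8, 0.1, 6.6] tool_pos: [503.8, -0.5, 305.8] wrist_force: [-4.0, 0.5, 5.7] tilt deg 11.48 yaw-in-grip 0.25 N 2187 rms 0.37 o [ 1.585e+02  1.000e-01 -1.210e+01] wf [-4.   1.1  6.9] z [ 5.038e+02 -5.000e-01  3.058e+02]
```

```bash
for i in 1 2 3; do python3 -m inch '0.25 0 -0.05 0 -1;0.15 0 -0.03 0 -1;0 0 0 0 -1;0 0 0 0 -1' 35| egrep 'pos|force' | tr '\n' ' '; done; python3 tilt.py
```

```text
tool_pos: [503.8, -0.5, 305.4] wrist_force: [-2.7, 0.9, 6.3] tool_pos: [503.9, -0.5, 305.1] wrist_force: [-3.4, 1.0, 7.5] tool_pos: [504.0, -0.5, 304.9] wrist_force: [-4.7, 0.0, 7.5] tilt deg 11.52 yaw-in-grip 0.19 N 2209 rms 0.38 o [158.5   0.  -12. ] wf [-4.   1.3  8.3] z [ 5.040e+02 -5.000e-01  3.049e+02]
```

```bash
for i in 1 2 3; do python3 -m inch '0.2 0 -0.04 0 -1;0.1 0 -0.02 0 -1;0 0 0 0 -1;0 0 0 0 -1' 35| egrep 'pos|force' | tr '\n' ' '; done; python3 tilt.py
```

```text
tool_pos: [504.0, -0.5, 304.7] wrist_force: [-4.7, 0.6, 8.4] tool_pos: [504.0, -0.5, 304.6] wrist_force: [-4.7, 0.7, 11.1] tool_pos: [504.1, -0.5, 304.5] wrist_force: [-6.4, 1.0, 11.4] tilt deg 11.46 yaw-in-grip 0.16 N 2221 rms 0.39 o [158.7  -0.  -12. ] wf [-5.9  1.5 11. ] z [ 5.041e+02 -5.000e-01  3.045e+02]
```

```bash
for i in 1 2; do python3 -m inch '0.2 0 0 0 -1;0.15 0 0 0 -1;0 0 0 0 -1;0 0 0 0 -1' 35| egrep 'pos|force' | tr '\n' ' '; done; python3 tilt.py; python3 tilt.py
```

```text
tool_pos: [504.1, -0.5, 304.3] wrist_force: [-6.2, 0.7, 11.5] tool_pos: [504.1, -0.5, 304.2] wrist_force: [-6.0, 1.8, 13.4] tilt deg 11.44 yaw-in-grip 0.19 N 2231 rms 0.38 o [ 1.587e+02  1.000e-01 -1.210e+01] wf [-6.9  1.3 14.2] z [ 5.041e+02 -5.000e-01  3.042e+02]
tilt deg 11.42 yaw-in-grip 0.2 N 2251 rms 0.4 o [158.5  -0.  -12. ] wf [-5.6  1.4 13.6] z [ 5.041e+02 -5.000e-01  3.042e+02]
```

```bash
python3 -m inch '0.2 0 0 0 -1;0.1 0 0 0 -1;0 0 0 0 -1;0 0 0 0 -1;0 0 0 0 -1;0 0 0 0 -1;0 0 0 0 -1;0 0 0 0 -1' 35| egrep 'pos|force' | tr '\n' ' '; python3 - <<'E'
from tilt import *
f=[]
for i in range(4): cap('wrist'); f.append(ctrl.get_state()['wrist_force'])
print(np.mean(f,0).round(1)); c=tilt(); d=cap('side');u,v=proj(d,[510,1,110])[0].astype(int)
save('p',np.hstack([cv2.resize(c['pixels'][80:300,180:400],(400,400)),cv2.resize(d['pixels'][v-35:v+35,u-35:u+35],(400,400),interpolation=2)]))
E
```

```text
tool_pos: [504.1, -0.5, 304.1] wrist_force: [-7.0, 1.6, 13.8] [-6.8  1.  14.6]
tilt deg 11.48 yaw-in-grip 0.09 N 2192 rms 0.37 o [158.4  -0.2 -12. ] wf [-6.1  0.4 14.5] z [ 5.041e+02 -5.000e-01  3.041e+02]
```

View pics/p.png

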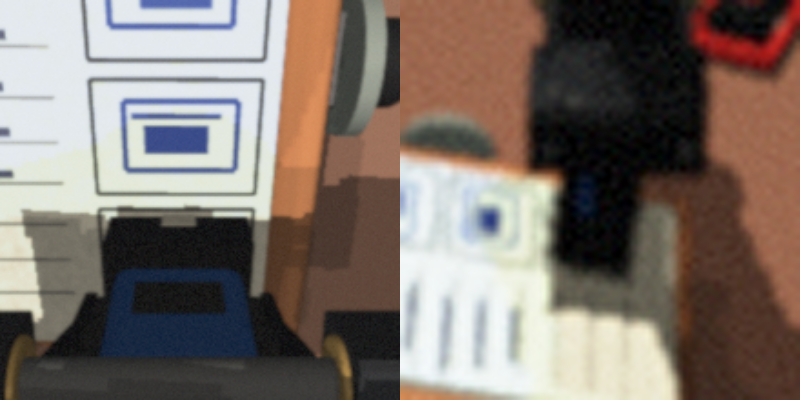

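Normal force is about 17 N, and I held it for 0.8 s or so. Tilt stayed steady at 11.5° and the stamp sits in the box outline. I'll lift straight along the normal, slowly at first.

```bash
python3 -m inch '-0.5 0 0.1 0 -1;-0.5 0 0.1 0 -1;-0.7 0 0.14 0 -1;-0.8 0 0.17 0 -1;-0.98 0 0.2 0 -1;-0.98 0 0.2 0 -1;-0.98 0 0.2 0 -1;-0.98 0 0.2 0 -1' 35
python3 -m inch '-2 0 0.4 0 -1;-3.9 0 0.8 0 -1;-3.9 0 0.8 0 -1;-3.9 0 0.8 0 -1;-3.9 0 0.8 0 -1;-3.9 0 0.8 0 -1;-3.9 0 0.8 0 -1;0 0 0 0 -1' 35
python3 -m inch '0 0 0 0 -1;0 0 0 0 -1;0 0 0 0 -1;0 0 0 0 -1' 35
python3 - <<'E'
from tilt import *
c=tilt();d=cap('side');u,v=proj(d,[515,1,90])[0].astype(int)
save('q',np.hstack([cv2.resize(c['pixels'][80:300,180:400],(400,400)),cv2.resize(d['pixels'][v-30:v+30,u-30:u+30],(400,400),interpolation=2)]))
E
```

```text
time_s: 17.75
tool_pos: [503.0, -0.6, 308.9]
tool_rot: [[0.001, 0.058, -0.998], [0.0, -0.998, -0.058], [-1.0, -0.0, -0.001]]
wrist_force: [-1.8, 0.0, 3.5]
width: 42.0
time_s: 18.55
tool_pos: [497.7, -0.9, 334.9]
tool_rot: [[0.001, 0.058, -0.998], [0.0, -0.998, -0.058], [-1.0, -0.0, -0.001]]
wrist_force: [0.6, -0.3, -1.4]
width: 42.0
time_s: 18.95
tool_pos: [497.7, -0.9, 334.0]
tool_rot: [[-0.0, 0.058, -0.998], [-0.0, -0.998, -0.058], [-1.0, 0.0, 0.0]]
wrist_force: [0.7, -0.0, -1.2]
width: 41.4
tilt deg 11.3 yaw-in-grip 0.26 N 2212 rms 0.39 o [158.2   0.2 -12.1] wf [-0.2 -0.1 -1. ] z [497.7  -0.9 334. ]
```

Now I'll back off so the wrist camera can see the print.

```bash
python3 -m inch '-15 0 0 0 -1;-20 0 0 0 -1;-5 0 15 0 -1;0 0 25 0 -1;0 0 20 0 -1;0 0 7 0 -1;0 0 0 0 -1;0 0 0 0 -1' 35
python3 - <<'E'
from tilt import *
c=tilt();save('print',cv2.resize(c['pixels'][0:170,100:360],(780,510),interpolation=2))
E
```

```text
time_s: 19.85
tool_pos: [431.6, -4.6, 374.5]
tool_rot: [[0.001, 0.059, -0.998], [0.0, -0.998, -0.059], [-1.0, -0.0, -0.001]]
wrist_force: [0.6, 0.1, -1.7]
width: 41.7
tilt deg 11.32 yaw-in-grip 0.2 N 2197 rms 0.39 o [ 1.578e+02  1.000e-01 -1.200e+01] wf [ 0.1  0.3 -0.1] z [431.7  -4.6 374.3]
```

View pics/print.png

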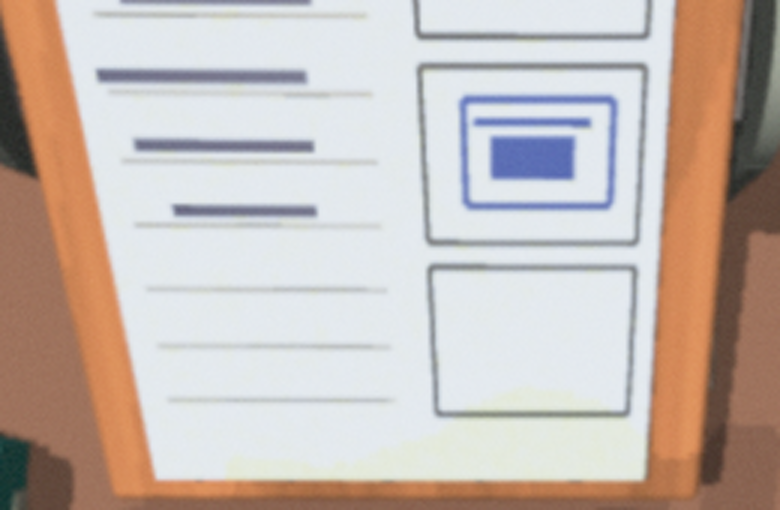

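The sheet looks unmarked, so the simulator doesn't render the print. The force record does show the die contact: stiffness went from about 1 N/mm to about 9 N/mm after 4 mm of travel, which matches four pads sharing the load. Now I'll take the stamp back to the dock.

```bash
python3 -m inch '0 0 0 0.115 -1;0 0 0 0.114 -1;0 -15 0 0 -1;0 -30 -1 0 -1;0 -40 -1 0 -1;0 -40 -1 0 -1;0 -40 -1 0 -1;0 -40 -1 0 -1' 30
python3 -m inch '0 -40 -1 0 -1;0 -40 -1 0 -1;0 -30 -1 0 -1;0 -16 0 0 -1;0 -5 0 0 -1;0 0 0 0 -1;0 0 0 0 -1;0 0 0 0 -1' 30
python3 - <<'E'
from tilt import *
c=tilt();s=ctrl.get_state();print(s['tool_rot'].round(3))
W=world(c);p=c['pixels'].astype(int);m=(p[...,2]>p[...,0]+40)&(p[...,2]>p[...,1]+25)
q=W[m&(W[...,2]>1)&(W[...,2]<22)&(abs(W[...,0]-509)<60)&(abs(W[...,1]-324)<60)]
print('rim',len(q),q.min(0),q.max(0),cv2.minAreaRect(q[:,:2].astype(np.float32)))
save('r',c['pixels'])
E
```

```text
time_s: 20.7
tool_pos: [471.6, 198.5, 373.8]
tool_rot: [[0.0, -0.17, -0.985], [-0.0, -0.985, 0.17], [-1.0, 0.0, -0.0]]
wrist_force: [0.5, -1.4, -1.5]
width: 42.0
time_s: 21.5
tool_pos: [495.8, 323.8, 374.4]
tool_rot: [[-0.0, -0.171, -0.985], [-0.0, -0.985, 0.171], [-1.0, 0.0, 0.0]]
wrist_force: [1.2, -0.6, -1.8]
width: 41.8
tilt deg 11.23 yaw-in-grip 0.1 N 2215 rms 0.4 o [158.3   0.2 -12.2] wf [ 0.  -0.1 -1.3] z [495.8 323.8 374.5]
[[ 0.    -0.171 -0.985]
 [ 0.    -0.985  0.171]
 [-1.    -0.    -0.   ]]
rim 2204 [486.32354007 284.81337891   1.55079661] [541.25597502 359.48363535  16.31600855] ((512.1422119140625, 322.5015869140625), (69.07242584228516, 46.52342987060547), 78.95525360107422)
```

View pics/r.png

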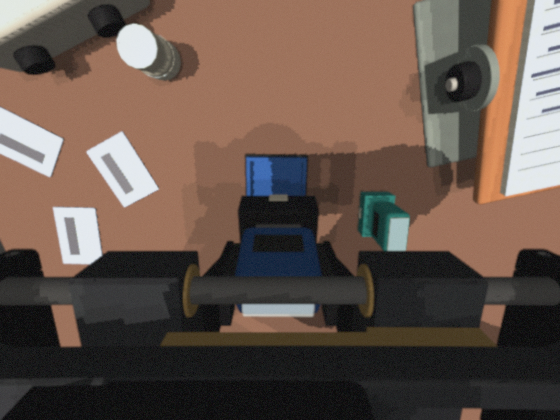

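The blue dock is visible ahead of the stamp at about (277,175), empty and unmoved, with its centre near (509.4,323.2). I'll descend into it and pivot back upright against the +x wall.

```bash
python3 -m inch '20 -1.7 -1.3 0 -1;30 0 0 0 -1;30 0 0 0 -1;25 0 0 0 -1;18 0 0 0 -1;8 0 0 0 -1;0 0 0 0 -1' 20 
python3 -m inch '4 0 0 0 -1;4 0 0 0 -1;3 0 0 0 -1;2 0 0 0 -1;0 0 0 0 -1' 15
python3 -m inch '0 0 -2 0 -1;0 0 -2.5 0 -1;0 0 -2.5 0 -1;0 0 -2.5 0 -1;0 0 -2 0 -1;0 0 0 0 -1' 15
python3 tilt.py
```

```text
time_s: 22.25
tool_pos: [497.3, 325.8, 242.5]
tool_rot: [[-0.001, -0.171, -0.985], [-0.001, -0.985, 0.171], [-1.0, 0.002, 0.001]]
wrist_force: [0.2, -0.6, -1.4]
width: 41.7
time_s: 22.75
tool_pos: [497.3, 326.4, 230.0]
tool_rot: [[-0.0, -0.17, -0.985], [-0.0, -0.985, 0.17], [-1.0, 0.0, 0.0]]
wrist_force: [-0.9, 0.3, -2.1]
width: 41.9
time_s: 23.35
tool_pos: [508.1, 324.4, 229.9]
tool_rot: [[-0.002, -0.171, -0.985], [-0.001, -0.985, 0.171], [-1.0, 0.001, 0.002]]
wrist_force: [-5.5, 0.5, 0.5]
width: 42.2
tilt deg 6.89 yaw-in-grip 0.31 N 2171 rms 0.36 o [158.4   0.2 -11.6] wf [-4.8  0.8  0.4] z [508.  324.4 229.9]
```

```bash
python3 -m inch '0 0 -2.5 0 -1;0 0 -2.5 0 -1;0 0 -1.8 0 -1;0 0 0 0 -1;0 0 2.5 0 -1;0 1 2.5 0 -1;0 0 0 0 -1' 15
python3 tilt.py
python3 -m inch '1 0 0 0 -1;1 0 0 0 -1;0.7 0 0 0 -1;0 0 0 0 -1'  15
python3 tilt.py
```

```text
time_s: 24.1
tool_pos: [510.4, 323.1, 230.3]
tool_rot: [[0.001, -0.17, -0.986], [0.0, -0.986, 0.17], [-1.0, -0.001, -0.001]]
wrist_force: [0.7, 0.4, -1.5]
width: 42.0
tilt deg 1.02 yaw-in-grip 0.12 N 2011 rms 0.44 o [ 1.577e+02  1.000e-01 -1.110e+01] wf [ 0.2  1.3 -1.4] z [510.5 323.1 230.3]
time_s: 24.55
tool_pos: [510.3, 323.1, 227.2]
tool_rot: [[-0.0, -0.17, -0.985], [-0.0, -0.985, 0.17], [-1.0, 0.0, 0.0]]
wrist_force: [0.6, 0.1, -1.2]
width: 41.9
tilt deg 1.06 yaw-in-grip 0.07 N 2046 rms 0.45 o [ 1.578e+02 -1.000e-01 -1.110e+01] wf [-0.9  0.1 -1.8] z [510.4 323.1 227.3]
```

```bash
python3 -m inch '0.5 0 0 0 -1;0.5 0 0 0 -1;0 0 0 0 -1'  10
python3 -m inch '0 0 0 0 0.3;0 0 0 0 0.6;0 0 0 0 1;0 0 0 0 1;0 0 0 0 1;0 0 0 0 1;0 0 0 0 1;0 0 0 0 1' 10
python3 -m inch '-10 0 0 0 1;-25 0 0 0 1;-40 0 0 0 1;-40 0 0 0 1;-30 0 0 0 1;0 0 30 0 1;0 0 40 0 1;0 0 0 0 1'
python3 - <<'E'
from h import *
c=cap('wrist');W=world(c);p=c['pixels'].astype(int);m=(p[...,2]>p[...,0]+40)&(p[...,2]>p[...,1]+25)
q=W[m&(W[...,2]>6)&(W[...,2]<20)&(abs(W[...,0]-509)<60)&(abs(W[...,1]-324)<60)];print('rim',cv2.minAreaRect(q[:,:2].astype(np.float32)))
q=W[(W[...,2]>75)&(W[...,2]<95)&(abs(W[...,0]-509)<40)&(abs(W[...,1]-324)<40)];print('top',len(q),q.mean(0),q[:,2].std(),cv2.minAreaRect(q[:,:2].astype(np.float32)))
o=q.mean(0);n=np.linalg.svd(q-o,full_matrices=0)[2][2];print(n)
d=cap('side');save('f',np.hstack([cv2.resize(c['pixels'][30:250,150:370],(400,400)),cv2.resize(d['pixels'][230:390,200:360],(400,400))]))
E
```

```text
time_s: 24.9
tool_pos: [510.3, 323.2, 226.3]
tool_rot: [[-0.0, -0.17, -0.985], [-0.0, -0.985, 0.17], [-1.0, 0.0, 0.0]]
wrist_force: [0.1, -0.4, -1.2]
width: 42.0
time_s: 25.7
tool_pos: [510.3, 323.2, 226.4]
tool_rot: [[0.0, -0.17, -0.985], [-0.0, -0.985, 0.17], [-1.0, 0.0, -0.0]]
wrist_force: [0.2, 0.4, 0.0]
width: 86.5
time_s: 26.5
tool_pos: [438.2, 334.8, 372.8]
tool_rot: [[-0.001, -0.167, -0.986], [0.001, -0.986, 0.167], [-1.0, -0.001, 0.001]]
wrist_force: [0.6, -0.1, 0.8]
width: 86.6
rim ((509.2401428222656, 323.6233215332031), (67.87319946289062, 51.86260986328125), 79.03932189941406)
top 1294 [510.0532736  322.96614988  84.71703837] 2.1493811228926307 ((509.73382568359375, 322.7086486816406), (41.407264709472656, 23.819190979003906), 78.79202270507812)
[-0.00931744  0.00303006  0.999952  ]
```

View pics/f.png

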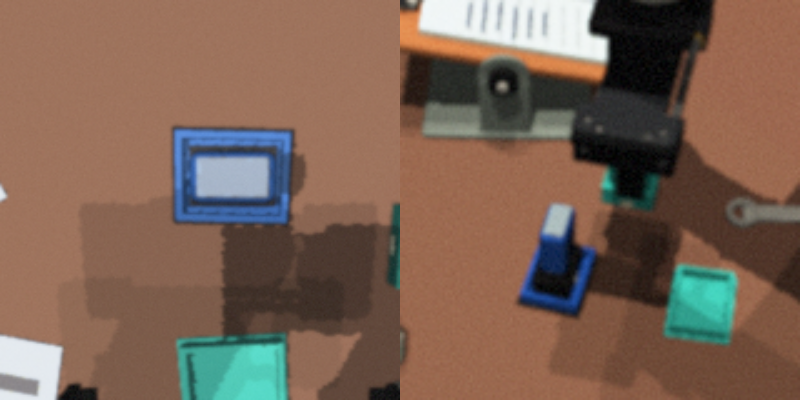

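The stamp stands upright and released: (232,176) in the left view, (557,255) in the right. Its top is within about 1 mm of the dock's centre.

```bash
python3 -m inch '0 0 0 0 1;0 0 0 0 1'; python3 -c "
from station import ctrl
print(ctrl.sign_off())"
```

```text
time_s: 26.8
tool_pos: [442.0, 335.0, 371.4]
tool_rot: [[0.0, -0.171, -0.985], [-0.0, -0.985, 0.171], [-1.0, -0.0, -0.0]]
wrist_force: [0.2, -0.2, -0.3]
width: 87.1
the job is handed in; nothing more can be done
None
```

I stamped the empty box, set the blue stamp back in its blue dock and handed the job in at 26.8 s; no verdict was reported. The tool can't be tilted, so I gripped the handle across its width and tipped the stamp to the 11.7° slope against the dock wall. I pressed it along the board's normal to about 17 N, held it about 0.8 s, lifted it about 25 mm straight off, and tipped it upright again in the dock.

- **Dock, checked at the end:** the stamp is released, its tilt reads about 0.5°, and its top is within about 1 mm of the dock's centre.
- **Press:** by the measured poses, the stamp was centred on the box to about 1 mm and matched the slope to within about 0.5°. After 4 mm of travel the stiffness rose from about 1 to 9 N/mm, which fits all four pads pressing.
- **What did not agree or was not checked:** no print shows on the sheet in the picture taken afterwards, so that evidence rests on force and position alone. While pressing, the wrist also felt about 4 N of sideways force along the slope, but I saw no slip. I did not re-measure the red stamp, the clipboard or the other bystanders; the arm passed well clear of them.

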